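# Unhook the polishing-disc carrier from its lipped rack and stand it in the drain stand

## Robot

A 6-joint arm with a two-finger parallel gripper is mounted at the origin on the work surface. World frame = base frame: x ahead of the robot, y to its left, z up, the work surface at z = 0. Lengths are in m, angles in rad, forces in N, time in s.
With the tool pointing down it reaches from about 0.35 to 0.975 m from the base axis. Payload 4.9 kg.
Tool frame: the origin (TCP) lies midway between the tips of the shut fingers; the grasp point (between the pads) lies ctrl.grip_depth behind it (ctrl.grip_depth is the distance from the TCP to the grasp point, in m); y points along the fingers, z is the direction in which the jaws open and shut, and the axes are right-handed (so a half turn about y gives the same grasp; the last joint's range is limited). The gripper opens to 85 mm and grips with 20 to 120 N. Pads are 22 mm wide; open, the fingers measure 114 mm over their backs; the gripper's body (76 mm by 85 mm) begins 54 mm behind the grasp point. The pads swing forward as they close: fully open they stand 13 mm farther back than shut.
Start: joints at [1.146, 0.053, 1.613, -0, 1.476, -0.119], TCP at [0.188, 0.596, 0.231] pointing down, gripper open.
Joint ranges: [-3.01, 3.01], [-1.01, 2.22], [0.06, 2.58], [-1.02, 4.17], [0.09, 2.62], [-3.14, 3.14]. Speed limits (rad/s): [2.57, 2.57, 3.14, 3.14, 3.14, 3.14].

## Interface

Orientations are given as a rotation vector (axis times angle).
In Python, from station import ctrl gives the robot as it stands.
- The arm moves only by the tool jog_arm, never from a script. Its argument "moves" is a list of rows, each a list of 6 numbers: the shift along the tool's x, y, z in mm, then the turn, a rotation vector about the tool's x, y, z in rad. In form: [[x, y, z, wx, wy, wz], ...]. A call has 1 to 12 rows; each row shifts and turns the commanded pose from where the row before left it, along the tool's axes as they then stand; what a row does not reach is not made up. A row lasts 1/10 s, in which the tool goes at most 50 mm and 8.59 degrees, less where a joint would pass 70% of its speed; a pose out of reach is approached as far as the arm can. A call is refused whole if a number of a shift passes 50 or a number of a turn 0.15, either way. A call with a gripper value outside its range is refused whole. "grip" is the finger opening in mm, from 0 to 85.4, set as the call begins (left out, the last holds). The fingers move at their own pace and stop on an object; "grip_force" is the grip in N (left out, the last holds). Time passes only in rows, so rows that do not move let the fingers close. It gives the time, the measured TCP pose, the force and the opening at its end, in the units of the state.
- ctrl.get_obs(): the state, without advancing time (a new reading comes with each control period).
- ctrl.get_image(name): name is "side" or "top"; returns the picture (400x640x3 uint8, red, green, blue); there is no depth.
- ctrl.camera_params(name): a dict with "fx", "fy", "cx", "cy" (pixels), "pose" (4x4, takes a point from camera to world coordinates). Camera axes: x right, y up, looking along -z (the intrinsics and any distortion apply to the point x, -y, -z); pixel columns grow to the right and rows downward; lengths in m; the calibration is good to about 2 mm. A picture is of the moment at which its call begins. camera_params takes no time and is no camera call.
- ctrl.finish_job(): hands the job in, once; it reports no verdict.
The state is a dict: "t": time; "q": joint angles; "dq": joint speeds; "effort": joint torques, N m; "tool_pos": TCP position; "tool_rot": TCP orientation; "contact_force": force on the tool from outside, world axes, zero at the start; "wrist_torque": the same for the moment, N m; "opening": finger opening in m.
Only numpy, scipy, OpenCV 4.12 (cv2) and the standard library are available. Lean on these libraries where they do the work, as an engineer would, in place of code of your own. Each camera call takes 0.05 s, during which the arm holds its last target. There are 200 camera calls.

## Task

Take the metal disc carrier out of its steel rack by its handle: lift it until its hook is above the rail, but without forcing it against the sprung keeper overhead, tilt its top back towards the open side of the rack so that the hook comes off, then draw it up over the front lip. Lower it, still held, upright and fully down into the slot of the grey drain stand, and let go. Be gentle with the rack throughout and leave the other things on the bench where they are.

Things in the scene. Friction and masses are not known exactly. Their poses are not given: they have to be found in the camera images.
- carrier: Disc carrier: upright bare aluminium plate, black rubber handle on top, grey disc (diameter 90 mm, centre z 100, out to x -14) on its front. 0.3 to 0.6 kg. Origin: centre of underside; z up, x through the plate towards the hook at its back, y across. Foot 16 (x) by 70 (y) by 20 mm high; plate 12 by 70, up to z 160; handle 14 (x) by 40 (y), z 160 to 230.
- carrier_grip (a point): Point in the carrier's rubber handle, on its centre line, 213 mm above the carrier's underside: the place to grip (14 mm thick front to back, 40 mm wide). Free room on all sides. Axes as the carrier's.
- carrier_hook (a point): Middle of the hook tooth's lower tip: x 30, y 0, z 86 mm in the carrier's frame; same axes. The hook, 44 mm wide (y), is a flat arm from the plate's back to x 33, z 130 to 136, ending in a tooth hanging down at x 27 to 33, z 86 to 130.
- carrier_arm (a point): Upper far edge, in the middle, of the hook's arm: x 33, y 0, z 136 mm in the carrier's frame; same axes. It must come in front of x 11 mm of the rack's frame to be out from under the keeper.
- rack: Steel rack fixed to the bench; the carrier stands in it at first, axes nearly parallel. Origin on the bench; z up, -x its open front, y along its rail. Floor 12 mm high, x -43 to 67, y -75 to 75. Side cheeks (inner faces y -43, 43) as high as the front lip; low back wall: inner face x 26, top z 28. Posts (x 12 to 32, |y| 59 to 69) to z 182. Over 20 N between carrier and rack damages it.
- rack_lip (a point): Middle of the top edge of the rack's front lip, at x -28, z 62 mm in the rack's frame; same axes. The lip spans x -32 to -24 and stands 50 mm above the rack's floor. With the foot behind it, sliding forward to the lip does not free the hook; leaning the top forward by about 0.3 rad does.
- rack_floor (a point): Point on the rack's floor, z 12 mm, x 0, y 0 in its frame; same axes. Above it, between the posts, a rail and a keeper tongue are clamped as one piece at a height that differs each time and is not measured. Rail: x 10 to 16, |y| to 56, 14 mm high. Side bars |y| 51 to 57, x 12 to 50, and a bar at x 47 to 53 carry the keeper; their tops are 59 mm above the rail's top.
- rack_rear (a point): Point at x 29, y 0, z 12 mm in the rack's frame; same axes; the sprung keeper is straight above: x 11 to 47, |y| to 15, 6 mm thick, underside 53 mm above the rail's top. The hook's tooth hangs behind the rail, tip 8 to 38 mm below its top. A lift of 11 to 41 mm brings the arm against the keeper (tip then 3 mm above the rail); it gives at 2 to 3 N, 2.5 N per mm, hard after 3 mm.
- stand: Grey plastic drain stand fixed to the bench. Origin on the bench, centre; z up, x across its slot, y along it. Base 120 (x) by 130 (y) by 8 mm. Two walls along y leave a slot 21 mm wide and 86 mm long between end stops; walls straight to z 36, flaring out to about z 50. The carrier's foot goes in with its y along the slot, the disc facing either way.
- stand_slot (a point): Centre of the slot's floor in the drain stand, 8 mm above the bench: the carrier's origin comes here. Axes as the stand's.
- disc_a: Bystander: loose black polishing disc lying flat, diameter 100 mm, 6 mm thick. Origin: centre of the underside.
- disc_b: Bystander: loose brown polishing disc lying flat, diameter 80 mm, 6 mm thick. Origin: centre of the underside.
- cup_wheel: Bystander: steel grinding cup wheel, diameter 90 mm, 45 mm high. Origin: centre of the underside.
- spanner: Bystander: steel spanner lying flat, 180 mm long. Origin: about its middle, underside.
- paste_jar: Bystander: white jar with a black lid, diameter 64 mm, 65 mm high. Origin: centre of the underside.
- rub_block: Bystander: grey hand polishing block, 90 by 55 by 28 mm. Origin: centre of the underside.
- stone_offcut: Bystander: offcut of stone, 110 by 70 by 20 mm. Origin: centre of the underside.
Mind the look-alikes: they are no part of the job. What is shaped like the carrier but red is not meant.

How it is judged:
By the outcome, as a careful person would: the job done as asked, in the order asked, and still so for the second after the job is handed in, with the robot touching nothing.
It also fails if it takes over 54 s, if anything falls off the work surface, if the arm or the gripper's body presses on something with over 40 N, if the wrist force passes 120 N, or if a joint passes its speed limit or range.

## Working session

There is one attempt and no reset: what is moved stays moved. The work goes in short steps, Python scripts to look and compute and a tool call to move; the robot and the scene stay as the last step left them, time stands still between calls to the robot, and variables do not carry over. Pictures are saved under pics/ and viewed, about 8 in all and at most 12, crops included, and the job is handed in when it is done.

Besides the shell and the picture viewer there is one more tool, called after ">>>" by a JSON object that holds its "fn" and its "kwargs". jog_arm: Moves the arm, as the interface text tells. Its arguments: {"type":"object","properties":{"moves":{"type":"array","items":{"type":"array","items":{"type":"number"}}},"grip":{"type":"number"},"grip_force":{"type":"number"}},"required":["moves"]}

```bash
mkdir -p pics; python3 - <<'E'
from station import ctrl
import cv2,numpy as np
for n in("top","side"):
    cv2.imwrite(f"pics/{n}0.png",ctrl.get_image(n)[:,:,::-1]); p=ctrl.camera_params(n); print(n,p)
o=ctrl.get_obs();print(o,ctrl.grip_depth)
E
```

```text
top {'fx': 370.1661345250623, 'fy': 370.1661345250623, 'cx': 321.6910147504053, 'cy': 200.77993775633615, 'pose': array([[-1.78062219e-02,  9.81525623e-01, -1.90500369e-01,
         3.25996828e-01],
       [-9.99831472e-01, -1.83313296e-02, -9.94478905e-04,
         8.29797475e-03],
       [-4.46823157e-03,  1.90450556e-01,  9.81686620e-01,
         1.27634253e+00],
       [ 0.00000000e+00,  0.00000000e+00,  0.00000000e+00,
         1.00000000e+00]])}
side {'fx': 397.8998841833312, 'fy': 397.8998841833312, 'cx': 312.74336016274873, 'cy': 197.31960792990387, 'pose': array([[-0.98877762,  0.06707011, -0.13349311,  0.42154456],
       [-0.14861056, -0.53301505,  0.83295249,  0.82807524],
       [-0.01528762,  0.84344327,  0.53700068,  0.68384616],
       [ 0.        ,  0.        ,  0.        ,  1.        ]])}
{'t': 0.1, 'q': array([ 1.14601296e+00,  5.33265923e-02,  1.61416903e+00,  1.45647498e-05,
        1.47600950e+00, -1.18988076e-01]), 'dq': array([-0.00053081, -0.00202501, -0.00102233,  0.00032917,  0.00170535,
       -0.00069795]), 'effort': array([ 6.21320796e-04, -3.94904065e+01, -3.71363461e+01, -1.32075438e-04,
        3.92085480e-03, -9.61232246e-06]), 'tool_pos': array([0.18790883, 0.59548439, 0.23015643]), 'tool_rot': array([-1.55928032,  0.24047928, -0.23964773]), 'contact_force': array([-0.20862568,  0.13004172, -0.21571156]), 'wrist_torque': array([-0.03653869, -0.00266691, -0.043962  ]), 'opening': 0.08522768061956032} 0.0187
```

View pics/top0.png

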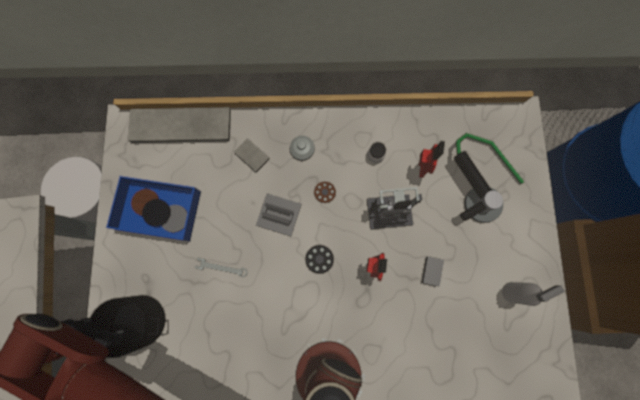

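View pics/side0.png

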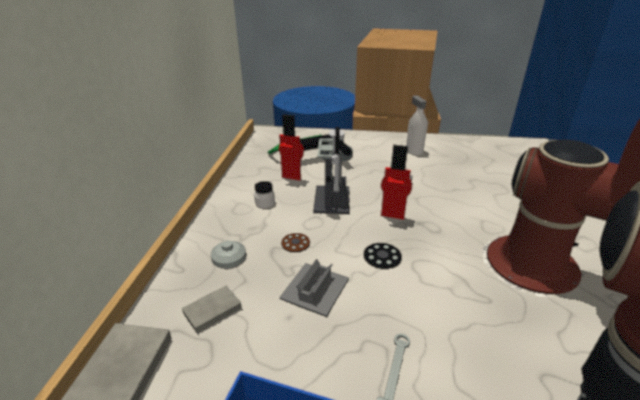

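Top: the rack with the grey carrier is near (392,208) and the drain stand near (279,214). The red look-alikes are at (430,158) and (376,266). In the side view, the carrier is at (335,165) with its black handle near (337,140), the red ones are at (290,150) and (397,185), and the stand is at (315,287). I choose the bare metal one in the rack and check it in a close crop.

```bash
python3 - <<'E'
import cv2,numpy as np
t=cv2.imread("pics/top0.png");s=cv2.imread("pics/side0.png")
def c(im,x,y,w,h,k):
    r=cv2.resize(im[y:y+h,x:x+w],None,fx=k,fy=k,interpolation=cv2.INTER_CUBIC)
    r=cv2.convertScaleAbs(r,alpha=1.5,beta=10)
    for i in range(0,w,10): cv2.putText(r,str(x+i),(i*k,8),0,.3,(0,255,255),1);cv2.line(r,(i*k,8),(i*k,14),(0,255,255),1)
    for j in range(0,h,10): cv2.putText(r,str(y+j),(0,j*k+4),0,.3,(0,255,255),1)
    return r
a=np.vstack([c(t,360,180,66,50,6),c(t,250,188,66,50,6)])
b=np.vstack([c(s,305,125,66,100,6)[:600]])
cv2.imwrite("pics/crop1.png",np.hstack([a,b]))
E
```

```text
(no output)
```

View pics/crop1.png

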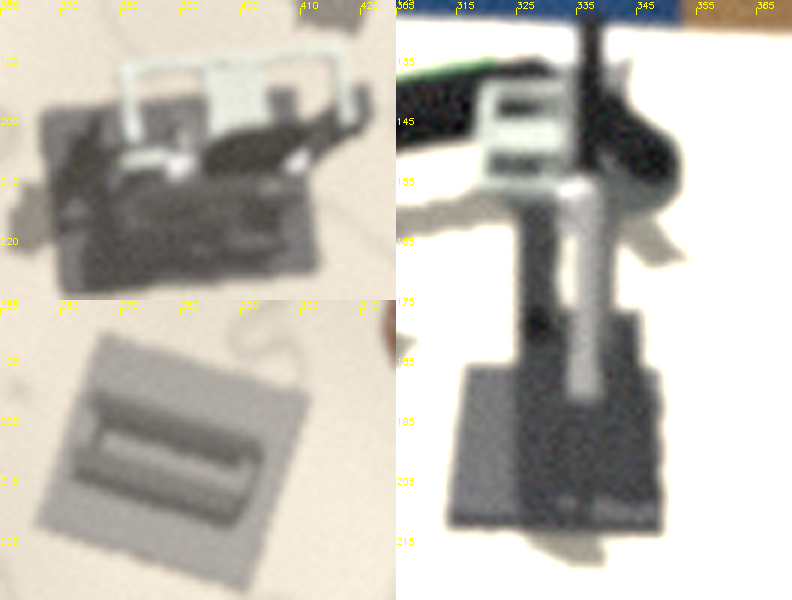

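Choice confirmed: the bare metal carrier stands in the rack with its open front towards the robot. Crop pixels, top view: rack floor corners (370,228), (413,225), (366.7,198), (409,194.5); plate shoulders (389.5,207.3) and (409.3,206.5); stand corners (267.5,193.3), (301.7,203.8), (291.3,236.7), (255.8,226). Now the pose fits.

```bash
cat > h.py <<'E'
from station import ctrl
import numpy as np, cv2
from scipy.optimize import least_squares
from scipy.spatial.transform import Rotation as R
def proj(n,P):
    p=ctrl.camera_params(n);T=np.linalg.inv(p['pose']);q=np.atleast_2d(P)@T[:3,:3].T+T[:3,3]
    return np.c_[p['cx']+p['fx']*q[:,0]/-q[:,2],p['cy']-p['fy']*q[:,1]/-q[:,2]]
def pt(v,P,z0=0): # planar pose v=(x,y,yaw), P in mm
    return R.from_euler('z',v[2]).apply(np.atleast_2d(P)/1000.)+[v[0],v[1],z0]
def fit(obs,v0,z0=0):
    f=lambda v:np.concatenate([(proj(n,pt(v,p,z0))[0]-u) for n,p,u in obs])
    s=least_squares(f,v0,loss='soft_l1');return s.x,s.fun.reshape(-1,2) 
def tcp():
    o=ctrl.get_obs();return o,o['tool_pos'],R.from_rotvec(o['tool_rot'])
def goal(grasp,yaw,tilt=0):
    """tool pose: y down, z jaws along carrier +-x; tilt=lean of carrier top to its -x"""
    C=R.from_euler('z',yaw)*R.from_euler('y',-tilt); best=None
    o,p,r=tcp()
    for s in(1,-1):
        M=np.c_[np.cross([0,0,-1],[s,0,0]),[0,0,-1],[s,0,0]]; G=C*R.from_matrix(M)
        d=(r.inv()*G).as_rotvec()
        if best is None or np.linalg.norm(d)<np.linalg.norm(best[1]): best=(G,d)
    G,d=best; P=np.array(grasp)+G.apply([0,ctrl.grip_depth,0])
    return P,G,d,(r.inv().apply(P-p)*1000)
E
python3 - <<'E'
from h import *
np.set_printoptions(precision=4,suppress=True)
rk=[("top",[-43,75,12],(370,228)),("top",[-43,-75,12],(413,225.3)),("top",[67,75,12],(366.7,198)),("top",[67,-75,12],(409,194.5)),
("side",[67,75,0],(313.5,212.5)),("side",[-43,75,0],(349.3,213.5))]
v,f=fit(rk,[.35,-.25,0]);print("rack",v);print(f.T)
st=[("top",[60,65,8],(267.5,193.3)),("top",[60,-65,8],(301.7,203.8)),("top",[-60,-65,8],(291.3,236.7)),("top",[-60,65,8],(255.8,226))]
s,f=fit(st,[.35,.1,-.3]);print("stand",s);print(f.T)
print("stand side", proj("side",pt(s,[[60,65,8],[60,-65,8],[-60,-65,8],[-60,65,8]])))
ca=[("top",[0,35,160],(389.5,207.3)),("top",[0,-35,160],(409.3,206.5)),("side",[0,0,200],(337.5,140))]
c,f=fit(ca,v,.012);print("carrier",c);print(f.T, R.from_euler('z',v[2]).inv().apply([*(c-v)[:2],0]))
print("handle",proj("top",pt(c,[[0,20,230],[0,-20,230],[0,20,160],[0,-20,160]],.012)),proj("side",pt(c,[[0,0,230],[0,0,160]],.012)))
for z in(165,175,185,195): print(z,"frame rear y+ top, y+ front",proj("side",pt(v,[[53,57,z],[12,57,z],[53,-57,z]])).ravel())
o,p,r=tcp();print(p);print(r.as_matrix())
E
```

```text
rack [ 0.517  -0.2261  0.0675]
[[ 0.007   0.4989 -0.1665  0.3256 -0.7968  0.0036]
 [ 1.2227  0.191  -0.1302 -0.2583  0.2831  0.5313]]
stand [ 0.5254  0.1583 -0.3167]
[[-0.6391  0.4725  0.2282 -0.1181]
 [-0.0684  0.1367  0.1524 -0.2366]]
stand side [[279.6462 295.2805]
 [305.9309 260.8389]
 [350.0204 275.327 ]
 [327.3057 313.2559]]
carrier [ 0.5163 -0.2228  0.0225]
[[-2.494   0.8035 -0.4605]
 [ 0.3264  0.1894 -1.4258]] [-0.0004  0.0033  0.    ]
handle [[396.4387 203.1661]
 [410.4994 202.5962]
 [391.9562 207.4256]
 [405.1548 206.8902]] [[337.2252 128.7856]
 [336.8    151.2038]]
165 frame rear y+ top, y+ front [317.2601 161.3539 331.7564 161.7031 319.9374 144.2558]
175 frame rear y+ top, y+ front [317.2274 158.1857 331.7933 158.5276 319.9191 141.2616]
185 frame rear y+ top, y+ front [317.1944 154.987  331.8306 155.3215 319.9007 138.2409]
195 frame rear y+ top, y+ front [317.1612 151.7573 331.8683 152.0842 319.8821 135.1932]
[0.1879 0.5955 0.2302]
[[ 0.9536 -0.0008  0.3011]
 [-0.3011 -0.0017  0.9536]
 [-0.0002 -1.     -0.0019]]
```

```bash
cat >> h.py <<'E'
def show(grasp,yaw,tilt=0):
    P,G,d,s=goal(grasp,yaw,tilt); o,p,r=tcp()
    np.set_printoptions(precision=3,suppress=True)
    print("P",P,"turn",d,"shift",s,"world d",(P-p)*1000,"F",o['contact_force'],"t",o['t'],"open",o['opening'])
E
python3 - <<'E'
from h import *
show([.50,.35,.36],.055); show([.516,-.2245,.36],.055)
P,G,d,s=goal([.516,-.2245,.36],.055);print(G.as_matrix()); print(G.inv().apply(np.array([.516-.35,-.2245-.4,0]))*1000)
E
```

```text
P [0.5   0.35  0.341] turn [0.002 1.21  0.001] shift [ 371.489 -110.967 -140.35 ] world d [ 312.091 -245.484  111.144] F [-0.209  0.13  -0.216] t 0.1 open 0.08522768061956032
P [ 0.516 -0.225  0.341] turn [0.002 1.21  0.001] shift [ 559.702 -109.982 -683.38 ] world d [ 328.091 -819.984  111.144] F [-0.209  0.13  -0.216] t 0.1 open 0.08522768061956032
[[ 0.055  0.     0.998]
 [-0.998  0.     0.055]
 [ 0.    -1.    -0.   ]]
[632.681   0.    131.419]
```

>>> {"fn": "jog_arm", "kwargs": {"moves": [[0, -28, 0, 0, 0.121, 0], [0, -28, 0, 0, 0.121, 0], [0, -28, 0, 0, 0.121, 0], [0, -28, 0, 0, 0.121, 0], [30, 0, 0, 0, 0.121, 0], [30, 0, 0, 0, 0.121, 0], [30, 0, 20, 0, 0.121, 0], [30, 0, 20, 0, 0.121, 0], [30, 0, 20, 0, 0.121, 0], [30, 0, 20, 0, 0.121, 0], [30, 0, 20, 0, 0, 0], [30, 0, 20, 0, 0, 0]]}}

```text
t: 1.3
tool_pos: [0.3874, 0.4083, 0.3426]
tool_rot: [-1.236, 1.169, -1.169]
contact_force: [0.8, -0.0, 0.4]
opening: 0.0856
```

```bash
python3 -c "
from h import *
show([.516,-.2245,.36],.055)"
```

```text
P [ 0.516 -0.225  0.341] turn [0.001 0.    0.001] shift [638.914   1.619  93.603] world d [ 128.597 -632.801   -1.294] F [ 0.787 -0.038  0.372] t 1.3 open 0.08559364872487764
```

>>> {"fn": "jog_arm", "kwargs": {"moves": [[40, 0, 10, 0, 0, 0], [45, 0, 10, 0, 0, 0], [45, 0, 10, 0, 0, 0], [45, 0, 10, 0, 0, 0], [45, 0, 10, 0, 0, 0], [45, 0, 10, 0, 0, 0], [45, 0, 10, 0, 0, 0], [45, 0, 10, 0, 0, 0], [45, 0, 10, 0, 0, 0], [45, 0, 4, 0, 0, 0], [45, 0, 0, 0, 0, 0], [45, 0, 0, 0, 0, 0]]}}

```text
t: 2.5
tool_pos: [0.5097, -0.1212, 0.3427]
tool_rot: [-1.235, 1.169, -1.168]
contact_force: [0.6, -0.2, -0.0]
opening: 0.0854
```

>>> {"fn": "jog_arm", "kwargs": {"moves": [[45, 0, 0, 0, 0, 0], [35, 0, 0, 0, 0, 0], [20, 0, 0, 0, 0, 0], [4, 0, 0, 0, 0, 0], [0, 0, 0, 0, 0, 0]]}}

```text
t: 3.0
tool_pos: [0.5155, -0.2233, 0.3427]
tool_rot: [-1.234, 1.17, -1.168]
contact_force: [-0.5, -0.0, 0.8]
opening: 0.0852
```

```bash
python3 -c "
from h import *
show([.516,-.2245,.225],.055)"
```

```text
P [ 0.516 -0.225  0.206] turn [ 0.001 -0.001 -0.001] shift [  1.344 136.353   0.528] world d [   0.464   -1.174 -136.355] F [-0.504 -0.027  0.754] t 3.0 open 0.08516225073913734
```

>>> {"fn": "jog_arm", "kwargs": {"moves": [[0, 30, 0, 0, 0, 0], [0, 40, 0, 0, 0, 0], [0, 30, 0, 0, 0, 0], [0, 20, 0, 0, 0, 0], [0, 10, 0, 0, 0, 0], [0, 6, 0, 0, 0, 0], [0, 0, 0, 0, 0, 0]]}}

```text
t: 3.7
tool_pos: [0.5159, -0.2227, 0.2074]
tool_rot: [-1.235, 1.168, -1.168]
contact_force: [-0.3, 0.6, 0.7]
opening: 0.0855
```

>>> {"fn": "jog_arm", "kwargs": {"moves": [[0, 0, 0, 0, 0, 0], [0, 0, 0, 0, 0, 0], [0, 0, 0, 0, 0, 0]], "grip": 36, "grip_force": 40}}

```text
t: 4.0
tool_pos: [0.5162, -0.2236, 0.2085]
tool_rot: [-1.234, 1.167, -1.17]
contact_force: [0.6, -0.5, 0.0]
opening: 0.0444
```

```bash
python3 - <<'E'
from h import *
show([.516,-.2245,.225],.055)
def c(n,x,y,w,h,k):
    im=ctrl.get_image(n)[:,:,::-1]; cv2.imwrite(f"pics/{n}1.png",im)
    r=cv2.convertScaleAbs(cv2.resize(im[y:y+h,x:x+w],None,fx=k,fy=k,interpolation=cv2.INTER_CUBIC),alpha=1.5,beta=20)
    for i in range(0,w,10): cv2.putText(r,str(x+i),(i*k,8),0,.3,(0,0,255),1)
    for j in range(0,h,10): cv2.putText(r,str(y+j),(0,j*k+4),0,.3,(0,0,255),1)
    return r
cv2.imwrite("pics/crop2.png",np.hstack([c("side",300,100,66,90,6),c("top",360,150,66,90,6)]))
o,p,r=tcp();print(proj("side",[p,p+[0,0,.0187]]),proj("top",[p]))
E
```

```text
P [ 0.516 -0.225  0.206] turn [-0.002 -0.     0.001] shift [ 0.924  2.204 -0.303] world d [-0.249 -0.941 -2.204] F [ 0.637 -0.452  0.043] t 4.0 open 0.0444114420389236
[[337.144 139.779]
 [337.26  133.735]] [[401.237 205.127]]
```

View pics/crop2.png

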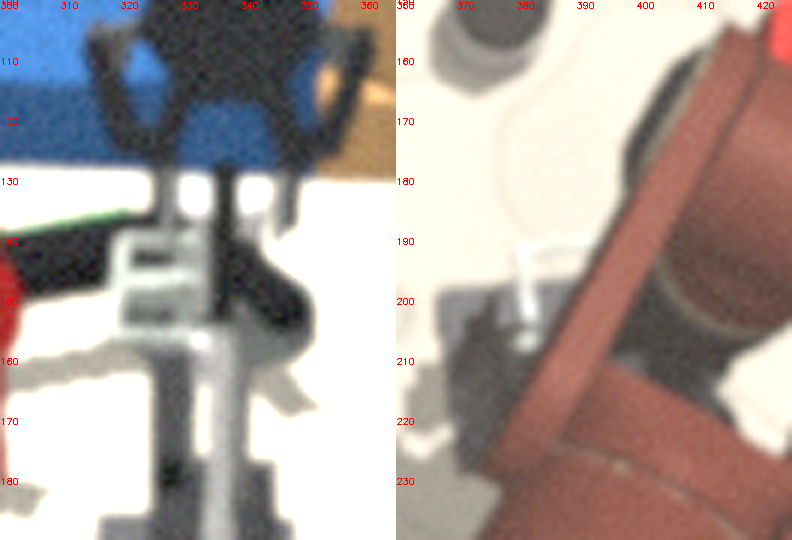

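Side view: the pads are at columns 327 and 347.5 (middle 337.3) and the handle is at 335.5–339.3, so the grip is centred. The frame top looks high, at about z 185–193. Closing now.

>>> {"fn": "jog_arm", "kwargs": {"moves": [[1, 2, 0, 0, 0, 0], [0, 0, 0, 0, 0, 0], [0, 0, 0, 0, 0, 0], [0, 0, 0, 0, 0, 0], [0, 0, 0, 0, 0, 0], [0, 0, 0, 0, 0, 0]], "grip": 0, "grip_force": 70}}

```text
t: 4.7
tool_pos: [0.5158, -0.2243, 0.2052]
tool_rot: [-1.235, 1.169, -1.169]
contact_force: [0.6, -0.2, -0.1]
opening: 0.0133
```

>>> {"fn": "jog_arm", "kwargs": {"moves": [[0, -2, 0, 0, 0, 0], [0, -2, 0, 0, 0, 0], [0, 0, 0, 0, 0, 0]]}}

```text
t: 5.0
tool_pos: [0.5155, -0.224, 0.2088]
tool_rot: [-1.235, 1.169, -1.168]
contact_force: [-0.1, -0.8, -3.4]
opening: 0.0132
```

>>> {"fn": "jog_arm", "kwargs": {"moves": [[0, -2, 0, 0, 0, 0], [0, -2, 0, 0, 0, 0], [0, 0, 0, 0, 0, 0]]}}

```text
t: 5.3
tool_pos: [0.516, -0.2243, 0.2137]
tool_rot: [-1.235, 1.168, -1.169]
contact_force: [0.1, -0.6, -3.8]
opening: 0.0136
```

```bash
python3 - <<'E'
from h import *
v=[.517,-.2261,.0675]
np.set_printoptions(precision=1,suppress=True)
print("post", proj("side",pt(v,[[12,69,182],[32,69,182],[12,59,182],[32,-69,182]])).ravel())
for rt in range(106,137,5):
    t=rt+59
    print(rt,"near bar outer top f/r",proj("side",pt(v,[[12,57,t],[53,57,t],[12,51,t]])).ravel(),"far top",proj("side",pt(v,[[53,-57,t],[53,-51,t]])).ravel(),"keeper top rear y+/-",proj("side",pt(v,[[47,15,t],[47,-15,t]])).ravel(), "TOPCAM bar rear corners",proj("top",pt(v,[[53,57,t],[53,-57,t],[47,15,t],[11,15,t],[12,57,t]])).ravel())
E
```

```text
post [331.6 158.2 324.4 158.1 331.8 156.6 327.  137.7]
106 near bar outer top f/r [331.7 161.7 317.2 161.4 331.8 160.7] far top [319.9 144.3 319.8 145.1] keeper top rear y+/- [320.3 154.8 321.  150.3] TOPCAM bar rear corners [378.6 191.9 415.4 188.8 392.4 192.7 393.8 204.2 380.1 205. ]
111 near bar outer top f/r [331.8 160.1 317.2 159.8 331.9 159.1] far top [319.9 142.8 319.8 143.6] keeper top rear y+/- [320.3 153.2 321.  148.8] TOPCAM bar rear corners [378.8 191.6 415.8 188.5 392.7 192.3 394.1 203.9 380.3 204.7]
116 near bar outer top f/r [331.8 158.5 317.2 158.2 331.9 157.6] far top [319.9 141.3 319.8 142.1] keeper top rear y+/- [320.3 151.7 321.  147.2] TOPCAM bar rear corners [379.  191.2 416.2 188.1 393.  192.  394.5 203.6 380.6 204.4]
121 near bar outer top f/r [331.8 156.9 317.2 156.6 331.9 156. ] far top [319.9 139.8 319.8 140.6] keeper top rear y+/- [320.3 150.1 321.  145.7] TOPCAM bar rear corners [379.3 190.9 416.7 187.7 393.3 191.6 394.8 203.3 380.9 204.1]
126 near bar outer top f/r [331.8 155.3 317.2 155.  331.9 154.4] far top [319.9 138.2 319.8 139.1] keeper top rear y+/- [320.3 148.5 321.  144.1] TOPCAM bar rear corners [379.5 190.5 417.1 187.3 393.6 191.3 395.1 203.  381.1 203.8]
131 near bar outer top f/r [331.8 153.7 317.2 153.4 331.9 152.8] far top [319.9 136.7 319.7 137.5] keeper top rear y+/- [320.3 147.  321.  142.6] TOPCAM bar rear corners [379.8 190.2 417.5 187.  393.9 190.9 395.4 202.7 381.4 203.5]
136 near bar outer top f/r [331.9 152.1 317.1 151.8 331.9 151.1] far top [319.9 135.2 319.7 136. ] keeper top rear y+/- [320.3 145.4 321.  141. ] TOPCAM bar rear corners [380.  189.8 417.9 186.6 394.2 190.6 395.7 202.4 381.6 203.2]
```

>>> {"fn": "jog_arm", "kwargs": {"moves": [[0, -2, 0, 0, 0, 0], [0, -2, 0, 0, 0, 0], [0, -2, 0, 0, 0, 0], [0, 0, 0, 0, 0, 0]]}}

```text
t: 5.7
tool_pos: [0.516, -0.2244, 0.2199]
tool_rot: [-1.235, 1.168, -1.169]
contact_force: [0.5, -0.8, -3.2]
opening: 0.0131
```

>>> {"fn": "jog_arm", "kwargs": {"moves": [[0, -2, 0, 0, 0, 0], [0, -2, 0, 0, 0, 0], [0, 0, 0, 0, 0, 0]]}}

```text
t: 6.0
tool_pos: [0.516, -0.2244, 0.2238]
tool_rot: [-1.235, 1.168, -1.169]
contact_force: [0.0, -0.3, -2.9]
opening: 0.0133
```

```bash
python3 -c "
from h import *
a=[]
for i in range(4): ctrl.get_image('top'); a.append(ctrl.get_obs())
print(np.mean([o['contact_force'] for o in a],0),np.std([o['contact_force'] for o in a],0),np.mean([o['tool_pos'] for o in a],0),a[-1]['wrist_torque'])"
```

```text
[-0.13060938 -0.27392605 -3.47322193] [0.20326759 0.4200082  0.05286909] [ 0.51583282 -0.22424598  0.2233835 ] [ 0.00022273  0.02773023 -0.040129  ]
```

>>> {"fn": "jog_arm", "kwargs": {"moves": [[0, -1, 0, 0, 0, 0], [0, -1, 0, 0, 0, 0], [0, 0, 0, 0, 0, 0]]}}

```text
t: 6.5
tool_pos: [0.5159, -0.2243, 0.2256]
tool_rot: [-1.235, 1.168, -1.169]
contact_force: [0.0, -0.1, -4.8]
opening: 0.0129
```

>>> {"fn": "jog_arm", "kwargs": {"moves": [[0, -1, 0, 0, 0, 0], [0, 0, 0, 0, 0, 0]]}}

```text
t: 6.7
tool_pos: [0.5159, -0.2243, 0.2265]
tool_rot: [-1.235, 1.168, -1.169]
contact_force: [0.7, -0.8, -3.4]
opening: 0.0128
```

>>> {"fn": "jog_arm", "kwargs": {"moves": [[0, -1, 0, 0, 0, 0], [0, -0.5, 0, 0, 0, 0], [0, 0, 0, 0, 0, 0]]}}

```text
t: 7.0
tool_pos: [0.5159, -0.2242, 0.2279]
tool_rot: [-1.235, 1.168, -1.169]
contact_force: [-0.3, -0.6, -4.1]
opening: 0.0134
```

>>> {"fn": "jog_arm", "kwargs": {"moves": [[0, -1, 0, 0, 0, 0], [0, -0.5, 0, 0, 0, 0], [0, 0, 0, 0, 0, 0]]}}

```text
t: 7.3
tool_pos: [0.5159, -0.2243, 0.2295]
tool_rot: [-1.235, 1.168, -1.169]
contact_force: [-0.4, 0.2, -4.7]
opening: 0.0129
```

```bash
cat > f.py <<'E'
from h import *
a=[]
for i in range(3): ctrl.get_image('top'); a.append(ctrl.get_obs())
np.set_printoptions(precision=4,suppress=True)
print(np.mean([o['contact_force'] for o in a],0),np.mean([o['tool_pos'] for o in a],0),np.mean([o['wrist_torque'] for o in a],0),a[-1]['t'])
E
python3 f.py
```

```text
[-0.0469 -0.1039 -4.0315] [ 0.5158 -0.2242  0.2293] [-0.0069 -0.0115  0.0309] 7.45
```

>>> {"fn": "jog_arm", "kwargs": {"moves": [[0, -1, 0, 0, 0, 0], [0, 0, 0, 0, 0, 0]]}}

```text
t: 7.65
tool_pos: [0.5159, -0.2243, 0.2305]
tool_rot: [-1.235, 1.168, -1.169]
contact_force: [-0.6, -0.6, -3.9]
opening: 0.0129
```

```bash
python3 f.py
```

```text
[ 0.2265 -0.4749 -3.6938] [ 0.5158 -0.2243  0.2304] [0.0202 0.0166 0.0097] 7.8
```

>>> {"fn": "jog_arm", "kwargs": {"moves": [[0, -1, 0, 0, 0, 0], [0, -0.5, 0, 0, 0, 0], [0, 0, 0, 0, 0, 0]]}}

```text
t: 8.1
tool_pos: [0.5159, -0.2243, 0.232]
tool_rot: [-1.235, 1.168, -1.169]
contact_force: [-0.4, 0.7, -3.1]
opening: 0.0136
```

```bash
python3 f.py
```

```text
[-0.4838 -0.1915 -3.8833] [ 0.5158 -0.2243  0.2319] [0.0043 0.0038 0.0101] 8.25
```

>>> {"fn": "jog_arm", "kwargs": {"moves": [[0, -1, 0, 0, 0, 0], [0, -0.5, 0, 0, 0, 0], [0, 0, 0, 0, 0, 0]]}}

```text
t: 8.55
tool_pos: [0.5159, -0.2243, 0.2335]
tool_rot: [-1.235, 1.168, -1.169]
contact_force: [0.4, -0.4, -4.1]
opening: 0.0131
```

```bash
python3 f.py
```

```text
[-0.7483 -0.2653 -3.6366] [ 0.5158 -0.2243  0.2334] [0.0496 0.0048 0.0043] 8.7
```

Lift is now 28.2 mm with no contact.

>>> {"fn": "jog_arm", "kwargs": {"moves": [[0, -1, 0, 0, 0, 0], [0, 0, 0, 0, 0, 0]]}}

```text
t: 8.9
tool_pos: [0.5159, -0.2243, 0.2345]
tool_rot: [-1.235, 1.168, -1.169]
contact_force: [0.6, -0.7, -4.5]
opening: 0.0128
```

```bash
python3 f.py
```

```text
[-0.0038 -0.2777 -4.2056] [ 0.5158 -0.2243  0.2344] [-0.0381  0.0112  0.0166] 9.05
```

>>> {"fn": "jog_arm", "kwargs": {"moves": [[0, -1, 0, 0, 0, 0], [0, 0, 0, 0, 0, 0]]}}

```text
t: 9.25
tool_pos: [0.5159, -0.2243, 0.2355]
tool_rot: [-1.235, 1.168, -1.169]
contact_force: [0.3, 0.3, -3.8]
opening: 0.0133
```

```bash
python3 f.py
```

```text
[ 0.4842 -0.1794 -4.0738] [ 0.5158 -0.2243  0.2354] [ 0.0148 -0.0079  0.0035] 9.4
```

>>> {"fn": "jog_arm", "kwargs": {"moves": [[0, -1, 0, 0, 0, 0], [0, 0, 0, 0, 0, 0]]}}

```text
t: 9.6
tool_pos: [0.5159, -0.2243, 0.2365]
tool_rot: [-1.235, 1.168, -1.169]
contact_force: [-0.6, 0.0, -2.5]
opening: 0.0129
```

```bash
python3 f.py
```

```text
[ 0.2594 -0.5757 -3.9492] [ 0.5158 -0.2243  0.2364] [0.0392 0.0086 0.0156] 9.75
```

>>> {"fn": "jog_arm", "kwargs": {"moves": [[0, -1, 0, 0, 0, 0], [0, 0, 0, 0, 0, 0]]}}

```text
t: 9.95
tool_pos: [0.5157, -0.2242, 0.2367]
tool_rot: [-1.235, 1.169, -1.168]
contact_force: [0.8, -0.8, -6.4]
opening: 0.0132
```

```bash
python3 f.py
```

```text
[ 1.0944 -0.0002 -7.4116] [ 0.5157 -0.2242  0.2367] [-0.1104 -0.1694  0.0315] 10.1
```

Keeper touched at TCP z ≈ 0.2365, with about 3.5 N extra. I back off 2 mm on the command, then compute the tilt path that holds the hook height.

>>> {"fn": "jog_arm", "kwargs": {"moves": [[0, 1, 0, 0, 0, 0], [0, 1, 0, 0, 0, 0], [0, 0, 0, 0, 0, 0]]}}

```text
t: 10.4
tool_pos: [0.5159, -0.2243, 0.2356]
tool_rot: [-1.235, 1.168, -1.169]
contact_force: [0.3, -0.4, -4.1]
opening: 0.0133
```

```bash
python3 f.py; python3 - <<'E'
from h import *
A,T,Tc=np.array([33,136]),np.array([27,86]),np.array([0,193.3])
rot=lambda a,v:np.array([v[0]*np.cos(a)-v[1]*np.sin(a),v[1]*np.cos(a)+v[0]*np.sin(a)])
z0=(A+T)[1]/2
def tc(a): # tcp in rack xz
    o=np.array([-4*a/.33, z0-(rot(a,A)+rot(a,T))[1]/2]); return o+rot(a,Tc),o
N=22;aa=np.linspace(0,.33,N+1)
for i in range(N):
    d=tc(aa[i+1])[0]-tc(aa[i])[0]; a=aa[i]
    # tool y axis (down) in xz: (sin a,-cos a); tool z(+x): (cos a, sin a)
    print(i,round(d@[np.sin(a),-np.cos(a)],2),round(d@[np.cos(a),np.sin(a)],2),aa[i+1].round(3),tc(aa[i+1])[0].round(1)-[0,193.3],tc(aa[i+1])[1].round(1))
o,p,r=tcp();print(r.as_matrix())
E
```

```text
[ 0.285  -0.3095 -3.8512] [ 0.5159 -0.2243  0.2357] [ 0.006  -0.0091  0.0347] 10.55
0 0.46 -3.08 0.015 [-3.1 -0.5] [-0.2 -0.4]
1 0.43 -3.09 0.03 [-6.2 -0.9] [-0.4 -0.8]
2 0.4 -3.09 0.045 [-9.2 -1.4] [-0.5 -1.2]
3 0.38 -3.1 0.06 [-12.3  -1.9] [-0.7 -1.6]
4 0.35 -3.1 0.075 [-15.4  -2.5] [-0.9 -1.9]
5 0.32 -3.1 0.09 [-18.5  -3. ] [-1.1 -2.2]
6 0.29 -3.11 0.105 [-21.5  -3.6] [-1.3 -2.5]
7 0.26 -3.11 0.12 [-24.6  -4.2] [-1.5 -2.8]
8 0.23 -3.11 0.135 [-27.7  -4.8] [-1.6 -3. ]
9 0.2 -3.11 0.15 [-30.7  -5.4] [-1.8 -3.2]
10 0.18 -3.11 0.165 [-33.7  -6. ] [-2.  -3.4]
11 0.15 -3.1 0.18 [-36.8  -6.7] [-2.2 -3.6]
12 0.12 -3.1 0.195 [-39.8  -7.4] [-2.4 -3.7]
13 0.09 -3.1 0.21 [-42.8  -8.1] [-2.5 -3.8]
14 0.06 -3.09 0.225 [-45.9  -8.8] [-2.7 -3.9]
15 0.03 -3.09 0.24 [-48.9  -9.5] [-2.9 -3.9]
16 0.01 -3.08 0.255 [-51.8 -10.2] [-3.1 -4. ]
17 -0.02 -3.08 0.27 [-54.8 -11. ] [-3.3 -4. ]
18 -0.05 -3.07 0.285 [-57.8 -11.8] [-3.5 -4. ]
19 -0.08 -3.06 0.3 [-60.8 -12.5] [-3.6 -3.9]
20 -0.1 -3.05 0.315 [-63.7 -13.3] [-3.8 -3.8]
21 -0.13 -3.04 0.33 [-66.6 -14.2] [-4.  -3.7]
[[ 5.49560592e-02  3.58417827e-04  9.98488710e-01]
 [-9.98488743e-01 -2.30399653e-04  5.49561437e-02]
 [ 2.49748714e-04 -9.99999909e-01  3.45214309e-04]]
```

>>> {"fn": "jog_arm", "kwargs": {"moves": [[0, 0.8, -3.1, 0.015, 0, 0], [0, 0.43, -3.1, 0.015, 0, 0], [0, 0.4, -3.1, 0.015, 0, 0], [0, 0.38, -3.1, 0.015, 0, 0], [0, 0.35, -3.1, 0.015, 0, 0], [0, 0.32, -3.1, 0.015, 0, 0], [0, 0, 0, 0, 0, 0]]}}

```text
t: 11.25
tool_pos: [0.4966, -0.2253, 0.2318]
tool_rot: [-1.166, 1.104, -1.209]
contact_force: [-0.1, 0.8, -3.8]
opening: 0.0135
```

```bash
python3 f.py; python3 -c "
from h import *
show([.5159-.0185,-.2243,.2357+.0187-.003-.0003],.055,.09)"
```

```text
[ 0.3167  0.1904 -3.4003] [ 0.4972 -0.2253  0.232 ] [-0.0475  0.1452 -0.0161] 11.4
P [ 0.499 -0.224  0.232] turn [-0. -0.  0.] shift [-1.021 -0.267  1.798] world d [1.708 1.117 0.427] F [ 0.417 -0.338 -3.858] t 11.4 open 0.012921665721600228
```

>>> {"fn": "jog_arm", "kwargs": {"moves": [[0, 0.1, -3.1, 0.015, 0, 0], [0, 0.2, -3.1, 0.015, 0, 0], [0, 0.23, -3.1, 0.015, 0, 0], [0, 0.2, -3.1, 0.015, 0, 0], [0, 0.18, -3.1, 0.015, 0, 0], [0, 0.15, -3.1, 0.015, 0, 0], [0, 0, 0, 0, 0, 0]]}}

```text
t: 12.1
tool_pos: [0.4783, -0.2263, 0.2283]
tool_rot: [-1.097, 1.04, -1.246]
contact_force: [-0.5, -0.0, -3.6]
opening: 0.0131
```

```bash
python3 f.py
```

```text
[ 0.4392  0.2069 -3.2549] [ 0.4789 -0.2263  0.2286] [-0.0312  0.2854  0.0275] 12.25
```

>>> {"fn": "jog_arm", "kwargs": {"moves": [[0, 0.12, -3.1, 0.015, 0, 0], [0, 0.09, -3.1, 0.015, 0, 0], [0, 0.06, -3.1, 0.015, 0, 0], [0, 0.03, -3.1, 0.015, 0, 0], [0, 0, -3.1, 0.015, 0, 0], [0, 0, -3.1, 0.015, 0, 0], [0, -0.05, -3.1, 0.015, 0, 0], [0, -0.1, -3.1, 0.015, 0, 0], [0, -0.1, -3.1, 0.015, 0, 0], [0, -0.1, -3.1, 0.015, 0, 0], [0, 0, 0, 0, 0, 0]]}}

```text
t: 13.35
tool_pos: [0.4483, -0.2279, 0.2205]
tool_rot: [-0.982, 0.931, -1.302]
contact_force: [0.1, 0.3, -3.7]
opening: 0.0133
```

```bash
python3 f.py; python3 - <<'E'
from h import *
o,p,r=tcp(); d=r.apply([0,1,0]); print("tilt",np.arctan2(d[0],-d[2]), "up 10 in tool", r.inv().apply([0,0,10]))
im=ctrl.get_image("side")[:,:,::-1]
r=cv2.convertScaleAbs(cv2.resize(im[100:225,290:390],None,fx=6,fy=6,interpolation=cv2.INTER_CUBIC)[:600],alpha=1.5,beta=20)
cv2.imwrite("pics/crop3.png",r)
E
```

```text
[-0.045  -0.3641 -3.7613] [ 0.4489 -0.228   0.221 ] [-0.0319  0.4831  0.0092] 13.5
tilt 0.32982254965181756 up 10 in tool [ 1.63496163e-03 -9.45952536e+00  3.24305060e+00]
```

View pics/crop3.png

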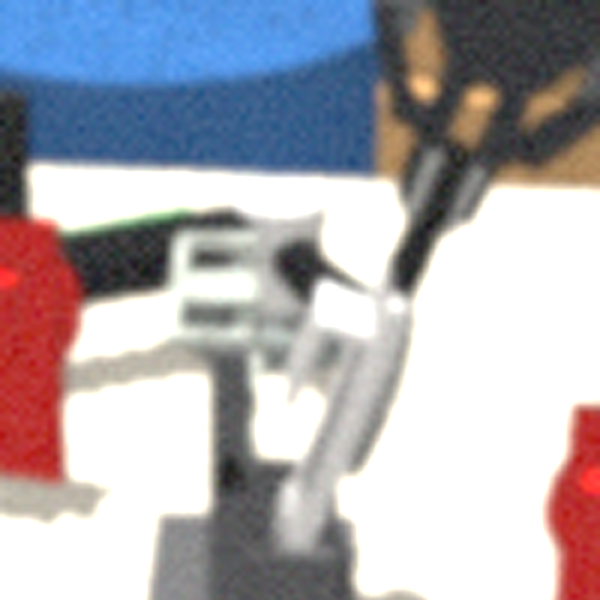

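The carrier leans towards the robot, and its hook arm (crop x 318) is in front of the pale rail and keeper frame (crop x ≤ 260). The foot is still behind the lip. Now straight up.

>>> {"fn": "jog_arm", "kwargs": {"moves": [[0, -2.84, 0.97, 0, 0, 0], [0, -4.73, 1.62, 0, 0, 0], [0, -4.73, 1.62, 0, 0, 0], [0, -4.73, 1.62, 0, 0, 0], [0, -4.73, 1.62, 0, 0, 0], [0, -4.73, 1.62, 0, 0, 0], [0, -4.73, 1.62, 0, 0, 0], [0, -4.73, 1.62, 0, 0, 0], [0, -4.73, 1.62, 0, 0, 0], [0, -4.73, 1.62, 0, 0, 0], [0, -4.73, 1.62, 0, 0, 0], [0, 0, 0, 0, 0, 0]]}}

```text
t: 14.75
tool_pos: [0.4494, -0.2282, 0.2752]
tool_rot: [-0.982, 0.928, -1.303]
contact_force: [-0.5, 0.3, -4.0]
opening: 0.0132
```

```bash
python3 f.py; python3 -c "
from h import *
o,p,r=tcp(); print(r.inv().apply([-20,0,15]))"
```

```text
[-0.3088 -0.3769 -4.3842] [ 0.449  -0.228   0.2741] [-0.0176  0.4775 -0.0008] 14.9
[ -1.10358862 -20.656682   -14.03864598]
```

```bash
python3 - <<'E'
from h import *
def bk(n,u,z):
    p=ctrl.camera_params(n);d=p['pose'][:3,:3]@[(u[0]-p['cx'])/p['fx'],-(u[1]-p['cy'])/p['fy'],-1];o=p['pose'][:3,3]
    return o+d*(z-o[2])/d[2]
print("red",bk("side",(395,216),0),bk("side",(290,179),0),bk("top",(374,275),0))
for y in(.158,): show([.5254,.158,.335],-.3167,0); show([.5254,.158,.335],-.3167+np.pi,0)
E
```

```text
red [ 0.33418497 -0.16114342  0.        ] [ 0.68708039 -0.33941176  0.        ] [ 0.31497017 -0.16257033  0.        ]
P [0.525 0.158 0.316] turn [-0.326  0.368 -0.062] shift [-381.071   -8.602  106.064] world d [ 76.471 385.847  42.577] F [-0.186 -0.297 -4.085] t 14.9 open 0.013254852543520733
P [0.525 0.158 0.316] turn [-0.326  0.368 -0.062] shift [-381.071   -8.602  106.064] world d [ 76.471 385.847  42.577] F [-0.186 -0.297 -4.085] t 14.9 open 0.013254852543520733
```

>>> {"fn": "jog_arm", "kwargs": {"moves": [[0, -8, 1, 0, 0, 0], [0, -14.2, 1.7, 0, 0, 0], [0, -14.2, 1.7, 0, 0, 0], [0, -14.2, 1.7, 0, 0, 0], [0, -14.2, 1.7, 0, 0, 0], [0, -14.2, 1.7, 0, 0, 0], [0, -14.2, 1.7, 0, 0, 0], [0, -14.2, 1.7, 0, 0, 0], [0, -14.2, 1.7, 0, 0, 0], [0, -6, 1, 0, 0, 0], [0, 0, 0, 0, 0, 0]]}}

```text
t: 16.0
tool_pos: [0.4226, -0.2297, 0.4013]
tool_rot: [-0.982, 0.928, -1.303]
contact_force: [-0.7, -0.7, -3.9]
opening: 0.0129
```

>>> {"fn": "jog_arm", "kwargs": {"moves": [[0, 0, 4, -0.033, 0, 0], [0, 0, 6, -0.033, 0, 0], [0, 0, 6, -0.033, 0, 0], [0, 0, 6, -0.033, 0, 0], [0, 0, 6, -0.033, 0, 0], [0, 0, 6, -0.033, 0, 0], [0, 0, 6, -0.033, 0, 0], [0, 0, 4, -0.033, 0, 0], [0, 0, 0, -0.033, 0, 0], [0, 0, 0, -0.033, 0, 0], [0, 0, 0, 0, 0, 0]]}}

```text
t: 17.1
tool_pos: [0.4658, -0.2269, 0.4085]
tool_rot: [-1.236, 1.17, -1.167]
contact_force: [-0.0, 0.3, -3.3]
opening: 0.0131
```

```bash
python3 f.py; python3 -c "
from h import *
show([.5254,.158,.34],-.3167,0)"
```

```text
[ 0.0128  0.1172 -3.6736] [ 0.4654 -0.227   0.4089] [-0.0121 -0.0229  0.0114] 17.25
P [0.525 0.158 0.321] turn [-0.     0.371 -0.   ] shift [-381.175   87.814   81.198] world d [ 60.215 385.049 -87.808] F [-0.491  0.543 -4.062] t 17.25 open 0.013189250155228862
```

>>> {"fn": "jog_arm", "kwargs": {"moves": [[-15, 0, 3, 0, 0, 0], [-30, 0, 7, 0, 0, 0], [-35, 0, 8, 0, 0, 0], [-40, 0, 9, 0, 0, 0], [-40, 0, 9, 0, 0, 0], [-40, 0, 9, 0, 0, 0], [-40, 0, 9, 0, 0, 0], [-40, 0, 9, 0, 0, 0], [-40, 0, 8, 0, 0, 0], [-30, 0, 6, 0, 0, 0], [-20, 0, 3, 0, 0, 0], [-11, 0, 1, 0, 0, 0]]}}

```text
t: 18.45
tool_pos: [0.5246, 0.16, 0.4092]
tool_rot: [-1.235, 1.167, -1.166]
contact_force: [-0.4, -0.9, -3.9]
opening: 0.0129
```

>>> {"fn": "jog_arm", "kwargs": {"moves": [[0, 5, 0, 0, 0.05, 0], [0, 10, 0, 0, 0.08, 0], [0, 15, 0, 0, 0.08, 0], [0, 15, 0, 0, 0.08, 0], [0, 15, 0, 0, 0.06, 0], [0, 15, 0, 0, 0.021, 0], [0, 10, 0, 0, 0, 0], [0, 0, 0, 0, 0, 0]]}}

```text
t: 19.25
tool_pos: [0.5243, 0.1576, 0.3219]
tool_rot: [-1.046, 1.44, -1.437]
contact_force: [-1.3, 0.0, -4.3]
opening: 0.0135
```

```bash
python3 f.py; python3 - <<'E'
from h import *
show([.5254,.158,.34],-.3167,0)
o,p,r=tcp(); g=lambda q:r.apply(np.array(q)) 
# carrier axes from tool: z-> +x carrier, -y -> up
C=lambda x,y,z: p+r.apply([-y/1000,-(z-193.3)/1000,x/1000])
np.set_printoptions(precision=1,suppress=True)
print("foot corners side",proj("side",[C(-8,35,0),C(-8,-35,0),C(8,35,0)]).ravel(),"top",proj("top",[C(-8,35,0),C(8,35,0)]).ravel())
s=[.5254,.1583,-.3167]
print("slot side z36", proj("side",pt(s,[[0,43,50],[0,-43,50],[0,43,8]])).ravel())
def c(n,x,y,w,h,k):
    im=ctrl.get_image(n)[:,:,::-1]; cv2.imwrite(f"pics/{n}4.png",im)
    r=cv2.convertScaleAbs(cv2.resize(im[y:y+h,x:x+w],None,fx=k,fy=k,interpolation=cv2.INTER_CUBIC),alpha=1.5,beta=20)
    for i in range(0,w,10): cv2.putText(r,str(x+i),(i*k,8),0,.3,(0,0,255),1)
    for j in range(0,h,10): cv2.putText(r,str(y+j),(0,j*k+4),0,.3,(0,0,255),1)
    return r
cv2.imwrite("pics/crop4.png",np.hstack([c("side",265,200,80,120,5),c("top",240,160,80,120,5)]))
E
```

```text
[-0.0449  0.1398 -3.5083] [0.5252 0.1578 0.3242] [-0.0221  0.0084  0.0144] 19.4
P [0.525 0.158 0.321] turn [-0.001  0.001 -0.001] shift [-0.095  3.729 -0.197] world d [-0.152  0.152 -3.73 ] F [-0.441  0.588 -3.703] t 19.4 open 0.0129106896296924
foot corners side [311.  254.3 325.1 235.8 304.3 252.2] top [263.2 207.8 264.8 203. ]
slot side z36 [307.  283.9 323.6 260.4 307.4 297.4]
```

View pics/crop4.png

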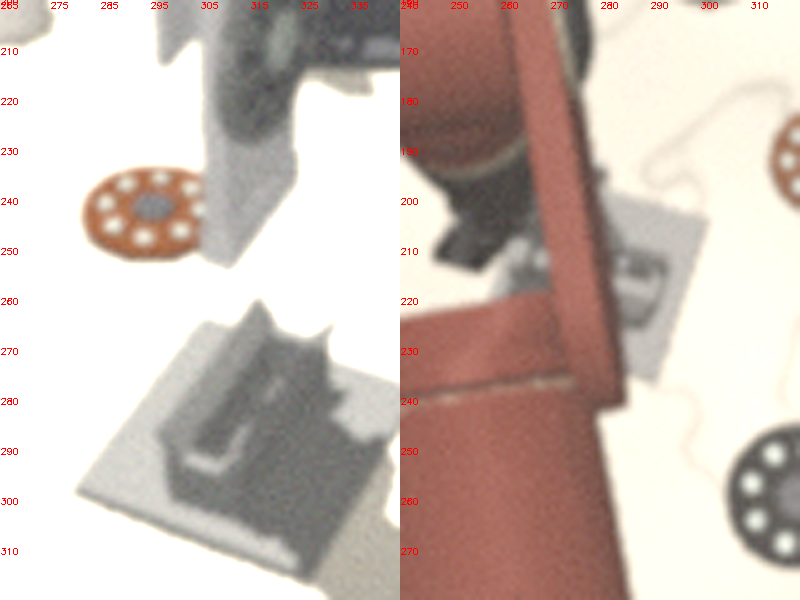

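Side view: the carrier's foot corners are at (310,253.5), (304,251), (322.5,236) and hang above the slot. The stand's base corners are at (278,298), (325,316). I refine the relative offset in this same camera.

```bash
python3 - <<'E'
from h import *
st=[("top",[60,65,8],(267.5,193.3)),("top",[60,-65,8],(301.7,203.8)),("top",[-60,-65,8],(291.3,236.7)),("top",[-60,65,8],(255.8,226))]
sd=[("side",[60,65,0],(278.3,298.3)),("side",[-60,65,0],(325.5,316.5)),("side",[60,-65,8],(304.5,264))]
for ob in(st+sd,sd): s,f=fit(ob,[.5254,.158,-.317]);print("stand",s,f.round(1).tolist())
o,p,r=tcp(); z=p[2]-.1933
c,f=fit([("side",[-8,35,0],(310,253.7)),("side",[8,35,0],(304,251.3)),("side",[-8,-35,0],(322.8,236))],[*p[:2],-.317],z);print("carrier",c,p,f.round(1).tolist())
E
```

```text
stand [ 0.52754956  0.16000605 -0.31783081] [[-1.1, -0.7], [-0.0, -0.4], [-0.3, -0.4], [-0.6, -0.9], [0.5, -0.1], [0.7, -0.2], [0.5, -2.8]]
stand [ 0.52856248  0.16166956 -0.31876042] [[-0.1, 0.4], [0.1, 0.4], [0.1, -2.4]]
carrier [ 0.52924156  0.15667336 -0.27297171] [0.52568623 0.15790589 0.3253626 ] [[0.2, 0.1], [-0.6, 0.6], [0.3, -1.0]]
```

>>> {"fn": "jog_arm", "kwargs": {"moves": [[-3, 5, 0, 0, 0, 0], [0, 12, 0, 0, 0, 0], [0, 15, 0, 0, 0, 0], [0, 15, 0, 0, 0, 0], [0, 12, 0, 0, 0, 0], [0, 8, 0, 0, 0, 0], [0, 5, 0, 0, 0, 0], [0, 0, 0, 0, 0, 0]]}}

```text
t: 20.3
tool_pos: [0.5258, 0.1606, 0.2512]
tool_rot: [-1.044, 1.439, -1.438]
contact_force: [0.3, -0.3, -3.6]
opening: 0.0134
```

>>> {"fn": "jog_arm", "kwargs": {"moves": [[0, 3, 0, 0, 0, 0], [0, 3, 0, 0, 0, 0], [0, 3, 0, 0, 0, 0], [0, 0, 0, 0, 0, 0]]}}

```text
t: 20.7
tool_pos: [0.526, 0.1607, 0.2427]
tool_rot: [-1.043, 1.438, -1.438]
contact_force: [0.4, 0.4, -4.8]
opening: 0.0137
```

```bash
python3 f.py; python3 - <<'E'
from h import *
im=ctrl.get_image("side")[:,:,::-1]
cv2.imwrite("pics/crop5.png",cv2.convertScaleAbs(cv2.resize(im[220:320,265:355],None,fx=6,fy=6,interpolation=cv2.INTER_CUBIC),alpha=1.8,beta=30))
E
```

```text
[-0.0016  0.2556 -3.2106] [0.5262 0.1607 0.243 ] [-0.0095 -0.0178 -0.02  ] 20.85
```

View pics/crop5.png

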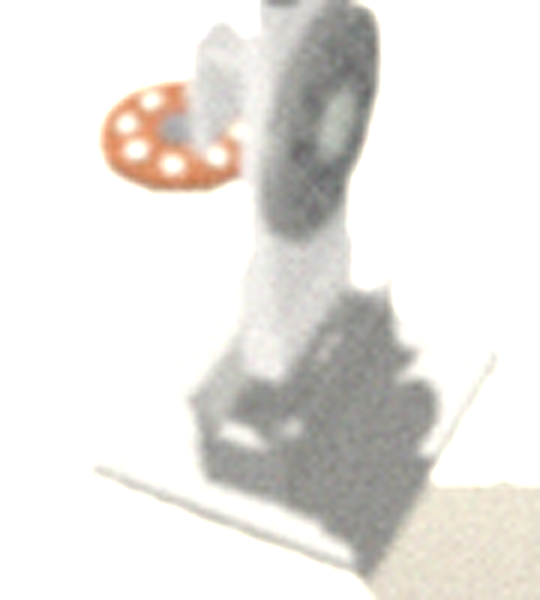

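The foot is over the slot mouth between the flared walls, with no contact yet. Lowering slowly.

>>> {"fn": "jog_arm", "kwargs": {"moves": [[0, 2, 0, 0, 0, 0], [0, 2, 0, 0, 0, 0], [0, 2, 0, 0, 0, 0], [0, 0, 0, 0, 0, 0]]}}

```text
t: 21.3
tool_pos: [0.5259, 0.1606, 0.2365]
tool_rot: [-1.044, 1.439, -1.438]
contact_force: [-0.2, 1.1, -3.0]
opening: 0.0133
```

>>> {"fn": "jog_arm", "kwargs": {"moves": [[0, 2, 0, 0, 0, 0], [0, 2, 0, 0, 0, 0], [0, 0, 0, 0, 0, 0]]}}

```text
t: 21.6
tool_pos: [0.5259, 0.1607, 0.2326]
tool_rot: [-1.044, 1.439, -1.438]
contact_force: [-0.1, -1.4, -3.7]
opening: 0.0132
```

>>> {"fn": "jog_arm", "kwargs": {"moves": [[0, 1.5, 0, 0, 0, 0], [0, 1.5, 0, 0, 0, 0], [0, 0, 0, 0, 0, 0]]}}

```text
t: 21.9
tool_pos: [0.526, 0.1607, 0.2298]
tool_rot: [-1.043, 1.438, -1.438]
contact_force: [0.0, -0.0, -3.5]
opening: 0.0132
```

```bash
python3 f.py
```

```text
[ 0.1983 -0.1833 -3.9153] [0.5261 0.1607 0.23  ] [ 0.0204  0.015  -0.0031] 22.05
```

>>> {"fn": "jog_arm", "kwargs": {"moves": [[0, 1.5, 0, 0, 0, 0], [0, 1.5, 0, 0, 0, 0], [0, 0, 0, 0, 0, 0]]}}

```text
t: 22.35
tool_pos: [0.526, 0.1607, 0.2267]
tool_rot: [-1.043, 1.438, -1.438]
contact_force: [0.1, 0.3, -4.1]
opening: 0.0133
```

```bash
python3 f.py
```

```text
[ 0.0986 -0.1098 -4.0721] [0.5261 0.1607 0.2269] [ 0.0221  0.0027 -0.0099] 22.5
```

Clean; continuing.

>>> {"fn": "jog_arm", "kwargs": {"moves": [[0, 2, 0, 0, 0, 0], [0, 2, 0, 0, 0, 0], [0, 2, 0, 0, 0, 0], [0, 2, 0, 0, 0, 0], [0, 0, 0, 0, 0, 0]]}}

```text
t: 23.0
tool_pos: [0.5259, 0.1607, 0.2185]
tool_rot: [-1.044, 1.439, -1.438]
contact_force: [-0.5, -0.7, -3.8]
opening: 0.0131
```

>>> {"fn": "jog_arm", "kwargs": {"moves": [[0, 2, 0, 0, 0, 0], [0, 2, 0, 0, 0, 0], [0, 2, 0, 0, 0, 0], [0, 2, 0, 0, 0, 0], [0, 0, 0, 0, 0, 0]]}}

```text
t: 23.5
tool_pos: [0.5259, 0.1607, 0.2106]
tool_rot: [-1.044, 1.439, -1.438]
contact_force: [-0.0, -0.2, -3.8]
opening: 0.0131
```

```bash
python3 f.py
```

```text
[ 0.1367 -0.6988 -3.9445] [0.5261 0.1607 0.211 ] [-0.0203  0.0234  0.0257] 23.65
```

>>> {"fn": "jog_arm", "kwargs": {"moves": [[0, 2, 0, 0, 0, 0], [0, 2, 0, 0, 0, 0], [0, 2, 0, 0, 0, 0], [0, 1, 0, 0, 0, 0], [0, 1, 0, 0, 0, 0], [0, 0, 0, 0, 0, 0]]}}

```text
t: 24.25
tool_pos: [0.5261, 0.1607, 0.2028]
tool_rot: [-1.043, 1.438, -1.438]
contact_force: [0.9, 0.4, -3.9]
opening: 0.0132
```

>>> {"fn": "jog_arm", "kwargs": {"moves": [[0, 1, 0, 0, 0, 0], [0, 0.5, 0, 0, 0, 0], [0, 0, 0, 0, 0, 0]]}}

```text
t: 24.55
tool_pos: [0.5261, 0.1607, 0.2015]
tool_rot: [-1.043, 1.438, -1.438]
contact_force: [0.2, 0.4, -3.8]
opening: 0.0132
```

```bash
python3 f.py
```

```text
[ 0.3202  0.3614 -3.52  ] [0.5262 0.1607 0.2016] [0.0001 0.0061 0.0216] 24.7
```

>>> {"fn": "jog_arm", "kwargs": {"moves": [[0, 0.6, 0, 0, 0, 0], [0, 0.6, 0, 0, 0, 0], [0, 0, 0, 0, 0, 0]]}}

```text
t: 25.0
tool_pos: [0.5265, 0.1608, 0.2013]
tool_rot: [-1.042, 1.438, -1.438]
contact_force: [-0.1, -0.5, 1.6]
opening: 0.0135
```

```bash
python3 f.py
```

```text
[-0.9372  0.2279  1.2111] [0.5265 0.1608 0.2013] [-0.0063  0.3117  0.0027] 25.15
```

On the floor: the weight has come off the wrist at TCP z 0.2013, exactly the predicted seating height. Letting go and withdrawing.

>>> {"fn": "jog_arm", "kwargs": {"moves": [[0, 0, 0, 0, 0, 0], [0, 0, 0, 0, 0, 0], [0, 0, 0, 0, 0, 0], [0, 0, 0, 0, 0, 0]], "grip": 50}}

```text
t: 25.55
tool_pos: [0.5262, 0.1607, 0.2004]
tool_rot: [-1.043, 1.438, -1.438]
contact_force: [0.3, 0.6, -0.1]
opening: 0.0501
```

>>> {"fn": "jog_arm", "kwargs": {"moves": [[0, -5, 0, 0, 0, 0], [0, -15, 0, 0, 0, 0], [0, -25, 0, 0, 0, 0], [0, -30, 0, 0, 0, 0], [0, -30, 0, 0, 0, 0], [0, -20, 0, 0, 0, 0], [0, 0, 0, 0, 0, 0]]}}

```text
t: 26.25
tool_pos: [0.5279, 0.161, 0.3313]
tool_rot: [-1.034, 1.432, -1.44]
contact_force: [0.3, -0.2, 0.2]
opening: 0.0505
```

>>> {"fn": "jog_arm", "kwargs": {"moves": [[0, 0, -20, 0, 0, 0], [0, 0, -40, 0, 0, 0], [0, 0, -40, 0, 0, 0], [0, 0, -20, 0, 0, 0], [0, 0, 0, 0, 0, 0]]}}

```text
t: 26.75
tool_pos: [0.4103, 0.1986, 0.325]
tool_rot: [-1.044, 1.437, -1.436]
contact_force: [0.8, -0.5, 0.2]
opening: 0.0498
```

```bash
python3 f.py; python3 - <<'E'
from h import *
t=ctrl.get_image("top")[:,:,::-1];s=ctrl.get_image("side")[:,:,::-1]
a=cv2.resize(t[100:300,100:460],None,fx=2,fy=2)[:, :720]; b=cv2.resize(s[110:330,180:420],None,fx=2.5,fy=2.5)
cv2.imwrite("pics/fin_side.png",cv2.convertScaleAbs(b,alpha=1.5,beta=20));cv2.imwrite("pics/fin_top.png",cv2.convertScaleAbs(a,alpha=1.5,beta=20))
s=[.5275,.16,-.3178]
print(proj("side",pt(s,[[0,35,168],[0,-35,168],[-6,35,50],[0,0,238]])).round(1).tolist())
E
```

```text
[0.1927 0.0681 0.5965] [0.412  0.198  0.3249] [-0.0116 -0.0104 -0.0198] 26.9
[[306.3, 240.4], [321.0, 222.3], [310.0, 282.9], [313.4, 203.6]]
```

View pics/fin_side.png

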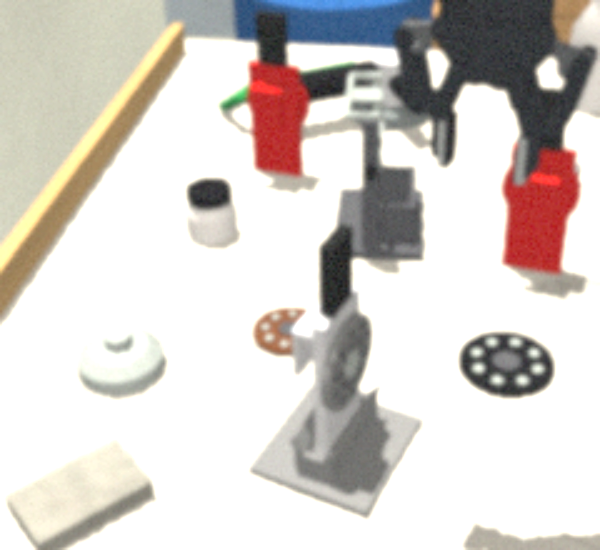

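View pics/fin_top.png

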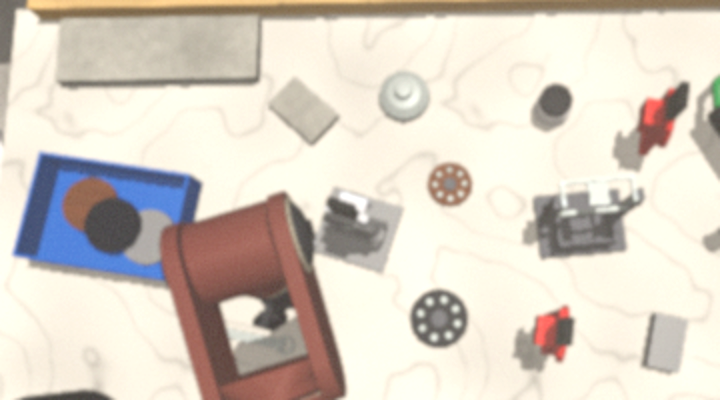

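The carrier stands upright in the stand's slot: handle top at crop (337,232), about (315,203) in the full picture against a predicted (313,204). The rack is empty and everything else is where it was. The gripper touches nothing, so I hand the job in.

```bash
python3 -c "
from station import ctrl
print(ctrl.finish_job())"
```

```text
the job is handed in; nothing more can be done
None
```

The carrier is out of the rack and standing upright in the grey drain stand's slot. I let go of it and handed the job in at about 27 s of the 54 s allowed; no verdict was reported.

- **Lift:** I raised the carrier by its handle until it touched the keeper lightly, about 3.5 N over its weight, at a lift of about 31 mm. I then backed off about 1 mm.
- **Unhooking:** I leaned the top 0.33 rad towards the open front while holding the hook's height. No contact with the rack showed, at a force noise of about 0.7 N. I then lifted it straight up over the lip.
- **Placing:** It went down the slot without contact and touched the floor at tool height 0.2013 m, exactly the predicted seating height. I then let go and withdrew.
- **Last pictures:** The carrier stands within about 2 pixels of where it was predicted. The rack is empty and the other things look unmoved. In the top view the arm hides the spanner, so I could only see it in part.
- **Disagreement:** The top and side cameras put the stand about 3 mm apart. I judged the carrier and the stand in the side camera and moved 3 mm along the slot before lowering.

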